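# Shut the stopwatch case and snap its four tabs

### The arm

A 6-joint arm with a two-finger parallel gripper is mounted at the origin on the work surface. World frame = base frame: x ahead of the robot, y to its left, z up, the work surface at z = 0. Lengths are in m, angles in rad, forces in N, time in s.
With the tool pointing down it reaches from about 0.375 to 0.975 m from the base axis. Payload 3.8 kg.
Tool frame: the origin (TCP) lies midway between the tips of the shut fingers; the grasp point (between the pads) lies 19 mm behind it; z points along the fingers, y is the line along which they close (so a half turn about z gives the same grasp; the last joint's range is limited). The gripper opens to 85 mm and grips with 20 to 120 N. Pads are 22 mm wide; open, the fingers measure 114 mm over their backs; the gripper's body (76 mm by 85 mm) begins 54 mm behind the grasp point. The pads swing forward as they close: fully open they stand 13 mm farther back than shut.
Start: joints at [1.284, 0.264, 1.604, -0, 1.274, -0.037], TCP at [0.167, 0.654, 0.231] pointing down, gripper open.
Joint ranges: [-2.63, 2.63], [-0.94, 2.18], [0.31, 2.57], [-1.31, 4.45], [0, 2.66], [-2.55, 2.55]. Speed limits (rad/s): [2.57, 2.57, 3.14, 3.14, 3.14, 3.14].

### API

Orientations are given as a rotation vector (axis times angle).
In Python, from workcell import bot gives the robot as it stands.
- The arm moves only by the tool servo_tool, never from a script. Its argument "series" is a list of rows, each a list of 7 numbers: the shift along the world's x, y, z in units of 0.15 m (1.0 is 0.15 m), then the turn, a rotation vector about the world's x, y, z in units of 180 degrees (1.0 is 180 degrees), then the closure, from 0 (fully open) to 1 (shut). A call has 1 to 20 rows; each row is the pose to reach, as a shift and turn from the pose commanded when the call began, turning the shorter way round; what a row does not reach only later rows make up. A row lasts 1/10 s, in which the tool goes at most 50 mm and 8.59 degrees, less where a joint would pass 70% of its speed; a pose out of reach is approached as far as the arm can. A call with a number of a shift or a turn outside -1 to 1 is refused whole. A call with a gripper value outside its range is refused whole. The fingers move at their own pace and stop on an object; "newtons" is the grip in N (left out, the last holds). Time passes only in rows, so rows that repeat a pose let the fingers close. It gives the time, the measured TCP pose, the force, the opening and the grip force at its end, in the units of the state.
- bot.read_state(): the state, without advancing time (a new reading comes with each control period).
- bot.read_camera(name): name is "scene" or "side" or "wrist"; returns the picture (420x560x3 uint8, red, green, blue); there is no depth.
- bot.camera_info(name): a dict with "vertical_fov" (degrees; the focal length in pixels is half the picture's height over the tangent of half this angle, whatever the lens; pixels are square), "cx", "cy" (the principal point, pixels), "dist" ([k1, k2, p1, p2, k3] as OpenCV has them; the pictures are not rectified), "R" (3x3) and "t" (3): a world point X has camera coordinates R X + t. Camera axes: x right, y down, z forward; pixel columns grow to the right and rows downward; lengths in m; the calibration is good to about 2 mm. A picture is of the moment at which its call begins: read the wrist's pose just before it. camera_info takes no time and is no camera call; for the wrist camera it gives the pose at the moment of the call.
- bot.finish_job(): hands the job in; it is judged then, once.
Trained networks look in the newest picture that a camera, given by its name, has taken for a name from the list of things; names that differ only in an ending like _2 or _b are one class to them, and where a whole thing is asked for, a point or a joint stands for the part that bears it (a point fixed in the world has none). Each returns a list of dicts, best first, with "score" (0 to 1); they miss things now and then, are a little off and sometimes report something else, mostly with a low value. They report only what shows in the picture. A call takes as long as a camera call.
- bot.recognise(target, camera): "box" ([left, top, right, bottom] as shares, 0 to 1, of the picture: columns of its width, rows of its height, round what is visible of it).
- bot.trace(target, camera): "mask" (420x560 bool, what is visible of it) and "box" ([left, top, right, bottom] as shares, 0 to 1, of the picture: columns of its width, rows of its height, round what is visible of it).
- bot.mark_of(target, camera): "at" ([row, column] as shares, 0 to 1, of the picture: columns of its width, rows of its height: a listed point, or the origin of a listed thing).
The state is a dict: "time": time; "q": joint angles; "joint_vel": joint speeds; "joint_torque": joint torques, N m; "tool_pos": TCP position; "tcp_rot": TCP orientation; "wrist_force": force on the tool from outside, world axes, zero at the start; "torque": the same for the moment, N m; "width": opening from 0.0 (shut) to 1.0 (fully open); "grip_force": force on a finger pad.
Only numpy, scipy, OpenCV 4.12 (cv2) and the standard library are available. Lean on these libraries where they do the work, as an engineer would, in place of code of your own. Each camera call takes 0.05 s, during which the arm holds its last target. There are 200 camera calls.

### The job

The stopwatches are back in their yellow case: swing the lid fully shut first, with its tabs still up, then press each of the four black tabs around its rim down until all are fully home, flush with the lid. Press firmly but don't hammer on the case, and leave the other things on the shelf where they are.

Things in the scene. Friction and masses are not known exactly. Their poses are not given: they have to be found in the camera images.
- case: yellow plastic stopwatch case, fixed to the shelf, 150 mm deep (its x) by 200 mm wide (its y) by 60 mm high without the lid, holding two black stopwatches in grey foam. Origin: centre of its underside; x points from the front to the hinge side at the back, y to its left, z up. It only turns about z
- lid (a joint): angle (rad) of the yellow lid on its stiff hinge along the case's back edge: 0 = shut flat, pi/2 = upright, grows as it opens (limit 1.8). It stays at any angle; 1 to 4 N at its middle moves it, all the way down. Starts partly open
- lid_hinge (a point): point on the hinge axis at the middle of the case's back edge (75 mm behind the case's centre, 60 mm above the shelf). The axis runs along the case's y. The lid is a slab 150 mm deep, 200 mm wide, 14 mm thick, whose underside starts at this axis
- lid_push (a point): point on the lid's outer (top when shut) face, on its middle line, 110 mm from the hinge axis; bare of tabs, good to push on. Its z axis is the outward normal of the lid
- tab_front_left (a joint): travel (m) of the snap tab at the front (-x) edge, 55 mm to the +y side of the middle of the lid: 0 = up (its top 10 mm proud of the lid), 0.010 = snapped down (its top flush with the lid). It is stiff, moves straight along the lid's normal under about 7 to 8 N all the way to a hard stop at 0.010, and stays where it is left, so it must be pressed through its whole travel. Starts up, 0 to 2 mm down
- tab_front_left_top (a point): middle of the top of that tab: a black cap 60 mm long along the lid's edge, 22 mm wide, just outside the edge, with orange flanks that show while it is up. Moves with the tab and the lid; with the lid shut its top is 84 mm above the shelf when up, 74 mm when down
- tab_front_right (a joint): travel (m) of the snap tab at the front (-x) edge, 55 mm to the -y side of the middle of the lid: 0 = up (its top 10 mm proud of the lid), 0.010 = snapped down (its top flush with the lid). It is stiff, moves straight along the lid's normal under about 7 to 8 N all the way to a hard stop at 0.010, and stays where it is left, so it must be pressed through its whole travel. Starts up, 0 to 2 mm down
- tab_front_right_top (a point): middle of the top of that tab: a black cap 60 mm long along the lid's edge, 22 mm wide, just outside the edge, with orange flanks that show while it is up. Moves with the tab and the lid; with the lid shut its top is 84 mm above the shelf when up, 74 mm when down
- tab_left (a joint): travel (m) of the snap tab at the middle of the +y side edge of the lid: 0 = up (its top 10 mm proud of the lid), 0.010 = snapped down (its top flush with the lid). It is stiff, moves straight along the lid's normal under about 7 to 8 N all the way to a hard stop at 0.010, and stays where it is left, so it must be pressed through its whole travel. Starts up, 0 to 2 mm down
- tab_left_top (a point): middle of the top of that tab: a black cap 60 mm long along the lid's edge, 22 mm wide, just outside the edge, with orange flanks that show while it is up. Moves with the tab and the lid; with the lid shut its top is 84 mm above the shelf when up, 74 mm when down
- tab_right (a joint): travel (m) of the snap tab at the middle of the -y side edge of the lid: 0 = up (its top 10 mm proud of the lid), 0.010 = snapped down (its top flush with the lid). It is stiff, moves straight along the lid's normal under about 7 to 8 N all the way to a hard stop at 0.010, and stays where it is left, so it must be pressed through its whole travel. Starts up, 0 to 2 mm down
- tab_right_top (a point): middle of the top of that tab: a black cap 60 mm long along the lid's edge, 22 mm wide, just outside the edge, with orange flanks that show while it is up. Moves with the tab and the lid; with the lid shut its top is 84 mm above the shelf when up, 74 mm when down
- kettlebell: black kettlebell, 164 mm across, 214 mm high, 6 kg, standing loose; a bystander. Origin: centre of its underside
- grip_ball_center (a point): centre of a loose green grip ball, 66 mm across, sitting in a small wooden ring; a bystander
- bottle: blue drinking bottle, 70 mm across, 180 mm high, standing loose; a bystander. Origin: centre of its underside
- chalk_jar: white chalk jar, 84 mm across, 90 mm high, standing loose; a bystander. Origin: centre of its underside
- dumbbell: small dumbbell with black heads, 170 mm long, 56 mm high, lying loose; a bystander. Origin: centre of its underside

How it is judged:
On the way, in this order (a step that is already met when the one before it is completed fails the run):
1. the lid is shut flat on the case (value of joint lid below 0.03 rad), for 0.1 s.
2. all four tabs are snapped down with the lid shut (value of joint lid below 0.03 rad and value of joint each of tab_front_left, tab_front_right, tab_left, tab_right above 0.008 m), for 0.2 s.
At the end, for the whole second after the job is handed in: The lid is shut (joint under 0.03 rad), each of the four tabs is down by more than 8 of its 10 mm, and the kettlebell, ball, bottle, jar and dumbbell are within 30 mm of where they started (all of step 2 and distance of each of kettlebell, grip_ball_center, bottle, chalk_jar, dumbbell from where it was at the start of the episode below 0.03 m); the robot touches nothing.
It fails at once if a tab is snapped down (past 6 mm) while the lid is still open by more than 0.06 rad (value of joint lid above 0.06 rad and value of joint any of tab_front_left, tab_front_right, tab_left, tab_right above 0.006 m).
It fails at once if the case, its lid or tabs are hammered on with more than 70 N (contact force between case and anything else above 70 N).
It fails at once if a bystander is knocked more than 40 mm from its place (distance of any of kettlebell, grip_ball_center, bottle, chalk_jar, dumbbell from where it was at the start of the episode above 0.04 m).
It also fails if it takes over 51 s, if anything falls off the work surface, if the arm or the gripper's body presses on something with over 40 N, if the wrist force passes 120 N, or if a joint passes its speed limit or range.

## Working session

There is one attempt and no reset: what is moved stays moved. The work goes in short steps, Python scripts to look and compute and a tool call to move; the robot and the scene stay as the last step left them, time stands still between calls to the robot, and variables do not carry over. Pictures are saved under pics/ and viewed, at most 10 in all, crops included, and the job is handed in when it is done.

Besides the shell and the picture viewer there is one more tool, called after "Emit:" as name([rows], argument=value, ...), one row to a line, values as JSON. servo_tool: Moves the arm, as the interface text tells. Shifts and turns lie within -1 to 1; 1 stands for 0.15 m of shift or 180 degrees of turn. Its arguments: {"type":"object","properties":{"series":{"type":"array","items":{"type":"array","items":{"type":"number"}}},"newtons":{"type":"number"}},"required":["series"]}

```bash
mkdir -p pics
cat > h.py <<'E'
import numpy as np, cv2
from workcell import bot
def cam(n):
    c=bot.camera_info(n); f=210/np.tan(np.radians(c["vertical_fov"])/2)
    K=np.array([[f,0,c["cx"]],[0,f,c["cy"]],[0,0,1]]); return K,np.array(c["dist"],float),np.array(c["R"]),np.array(c["t"])
def proj(n,P):
    K,d,R,t=cam(n); return cv2.projectPoints(np.array(P,float).reshape(-1,3),cv2.Rodrigues(R)[0],t,K,d)[0].reshape(-1,2)
def ray(n,uv):
    K,d,R,t=cam(n); x=cv2.undistortPoints(np.array([[uv]],float),K,d)[0,0]
    return -R.T@t, R.T@np.array([x[0],x[1],1])
def tri(obs):
    A=np.zeros((3,3));b=np.zeros(3)
    for n,uv in obs:
        o,v=ray(n,uv);v=v/np.linalg.norm(v);M=np.eye(3)-np.outer(v,v);A+=M;b+=M@o
    X=np.linalg.solve(A,b); return X,[np.linalg.norm(proj(n,X)[0]-uv).round(1) for n,uv in obs]
E
python3 - <<'E'
from h import *
im=[]
pts="case lid_hinge lid_push tab_front_left_top tab_front_right_top tab_left_top tab_right_top kettlebell grip_ball_center bottle chalk_jar dumbbell".split()
for n in ("scene","side","wrist"):
    p=bot.read_camera(n); cv2.imwrite(f"pics/{n}0.png",p[...,::-1])
    print(n, (-cam(n)[2].T@cam(n)[3]).round(2))
M={}
for p in pts:
    for n in ("scene","side"):
        r=bot.mark_of(p,n)
        if r: M[p,n]=np.array([r[0]["at"][1]*560,r[0]["at"][0]*420]); print(p,n,M[p,n].round(),round(r[0]["score"],2))
    if (p,"scene") in M and (p,"side") in M: X,e=tri([(n,M[p,n]) for n in("scene","side")]); print("   ",X.round(3),e)
print(bot.read_state()["time"],bot.read_state()["tcp_rot"])
E
```

```text
scene [1.31 0.14 1.34]
side [ 0.08 -1.13  0.82]
wrist [0.09 0.67 0.37]
case scene [274. 222.] 0.66
case side [302. 218.] 0.9
    [0.539 0.024 0.015] [np.float64(1.2), np.float64(1.1)]
lid_hinge scene [265. 234.] 0.61
lid_hinge side [323. 207.] 0.7
    [0.608 0.008 0.052] [np.float64(1.4), np.float64(1.2)]
lid_push scene [269. 205.] 0.56
lid_push side [324. 204.] 0.67
    [ 0.569 -0.008  0.103] [np.float64(10.8), np.float64(9.7)]
tab_front_left_top scene [292. 197.] 0.57
tab_front_left_top side [308. 157.] 0.48
    [0.575 0.077 0.215] [np.float64(0.2), np.float64(0.1)]
tab_front_right_top scene [251. 187.] 0.56
tab_front_right_top side [320. 173.] 0.55
    [ 0.564 -0.04   0.217] [np.float64(1.4), np.float64(1.2)]
tab_left_top scene [311. 224.] 0.66
tab_left_top side [311. 168.] 0.45
    [0.609 0.136 0.142] [np.float64(0.2), np.float64(0.2)]
tab_right_top scene [231. 210.] 0.59
tab_right_top side [337. 200.] 0.51
    [ 0.598 -0.094  0.141] [np.float64(1.3), np.float64(1.2)]
kettlebell scene [407. 263.] 0.58
grip_ball_center side [239. 178.] 0.71
bottle scene [432. 213.] 0.95
bottle side [238. 166.] 0.59
    [0.434 0.513 0.009] [np.float64(0.3), np.float64(0.2)]
chalk_jar scene [144. 177.] 0.59
chalk_jar side [328. 333.] 0.57
    [ 0.42  -0.44  -0.016] [np.float64(0.9), np.float64(1.2)]
dumbbell scene [119. 228.] 0.71
dumbbell side [404. 307.] 0.71
    [ 0.631 -0.449  0.006] [np.float64(0.4), np.float64(0.5)]
1.35 [3.91371560e-01 3.11711305e+00 4.10626898e-05]
```

```bash
python3 -c "
import cv2,numpy as np
cv2.imwrite('pics/a.png',cv2.resize(np.vstack([cv2.imread('pics/scene0.png'),cv2.imread('pics/side0.png')]),(400,600)))"
```

```text
(no output)
```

View pics/scene0.png

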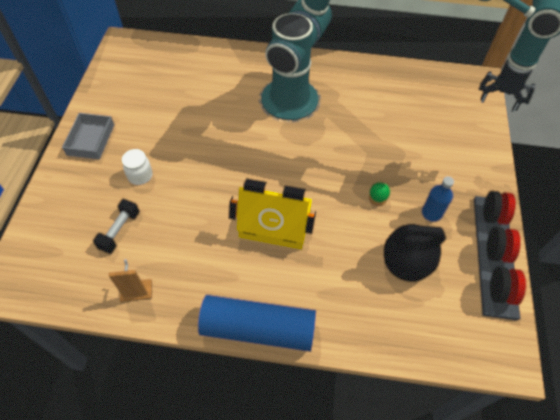

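View pics/side0.png

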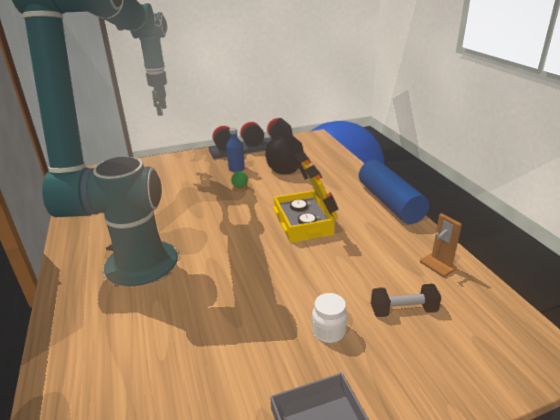

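The scene view shows the case at about (273,217) with its lid nearly upright. In the side view the open case is at (305,215) and the lid at about (320,185). The kettlebell stands well to the +y side. Next I'll fit the case pose and lid angle.

```bash
cat >> h.py <<'E'
from scipy.optimize import least_squares
H=.014; loc={"tab_front_left_top":(161,55,24),"tab_front_right_top":(161,-55,24),"tab_left_top":(75,111,24),"tab_right_top":(75,-111,24),"lid_push":(110,0,14),"lid_hinge":(0,0,0)}
def pt(p,name):
    x,y,w,th=p; c,s=np.cos(w),np.sin(w); B=lambda a,b,z:np.array([x+c*a-s*b,y+s*a+c*b,z])
    if name=="case": return B(0,0,0)
    r,l,n=np.array(loc[name])/1000
    return B(.075-r*np.cos(th)+n*np.sin(th),l,.06+r*np.sin(th)+n*np.cos(th))
def fit(names,cams=("scene","side"),th=1.2,shots=True):
    obs=[]
    for n in cams:
        if shots: bot.read_camera(n)
        for p in names:
            r=bot.mark_of(p,n)
            if r and r[0]["score"]>.3: obs.append((p,n,np.array([r[0]["at"][1]*560,r[0]["at"][0]*420])))
    f=lambda P:np.concatenate([proj(n,pt(P,p))[0]-uv for p,n,uv in obs])
    s=least_squares(f,[.54,.02,-.1,th],loss="soft_l1",x_scale=[.05,.05,.1,.1])
    return s.x,[(p,n,(proj(n,pt(s.x,p))[0]-uv).round(1).tolist()) for p,n,uv in obs]
E
python3 - <<'E'
from h import *
x,e=fit(["case"]+list(loc)); print(x.round(4))
for i in e: print(i)
for k in ["case"]+list(loc): print(k,pt(x,k).round(3))
E
```

```text
[ 0.5453  0.0277 -0.0827  1.071 ]
('case', 'scene', [-1.6, -1.2])
('tab_front_left_top', 'scene', [-1.6, -1.6])
('tab_front_right_top', 'scene', [6.3, -1.0])
('tab_left_top', 'scene', [-4.5, -0.1])
('tab_right_top', 'scene', [2.9, -0.0])
('lid_push', 'scene', [5.3, 1.8])
('lid_hinge', 'scene', [0.8, 0.2])
('case', 'side', [1.1, 1.8])
('tab_front_left_top', 'side', [0.9, 1.3])
('tab_front_right_top', 'side', [-11.4, -160.6])
('tab_left_top', 'side', [0.5, 2.2])
('tab_right_top', 'side', [3.3, 1.1])
('lid_push', 'side', [3.0, -1.4])
('lid_hinge', 'side', [-5.7, -129.2])
case [0.545 0.028 0.   ]
tab_front_left_top [0.569 0.081 0.213]
tab_front_right_top [ 0.56  -0.029  0.213]
tab_left_top [0.614 0.133 0.137]
tab_right_top [ 0.596 -0.088  0.137]
lid_push [0.58  0.025 0.163]
lid_hinge [0.62  0.022 0.06 ]
```

Emit:
servo_tool([
  [0,0,0.8,0,0,0.053,1],
  [0,0,0.8,0,0,0.053,1],
  [0.8,-1,0.8,0,0,0.053,1],
  [0.8,-1,0.8,0,0,0.053,1],
  [0.8,-1,0.8,0,0,0.053,1],
  [0.8,-1,0.8,0,0,0.053,1],
  [0.8,-1,0.8,0,0,0.053,1],
])

```text
time: 2.85
tool_pos: [0.2901, 0.5007, 0.3529]
tcp_rot: [0.139, 3.136, 0.001]
wrist_force: [-0.6, 0.5, -0.3]
width: 0.002
grip_force: 0.0
```

Emit:
servo_tool([
  [0.8,-1,0,0,0,0,1],
  [0.8,-1,0,0,0,0,1],
  [0.8,-1,0,0,0,0,1],
  [0.8,-1,0,0,0,0,1],
])

```text
time: 3.25
tool_pos: [0.4077, 0.3528, 0.3514]
tcp_rot: [0.13, 3.138, 0.0]
wrist_force: [0.3, 0.4, 0.2]
width: -0.0
grip_force: 0.0
```

Emit:
servo_tool([
  [0.8,-1,0,0,0,0,1],
  [0.8,-1,0,0,0,0,1],
  [0.8,-1,0,0,0,0,1],
  [0.8,-1,0,0,0,0,1],
])

```text
time: 3.65
tool_pos: [0.5281, 0.2026, 0.3514]
tcp_rot: [0.131, 3.138, 0.0]
wrist_force: [0.6, 0.9, 0.1]
width: 0.005
grip_force: 0.0
```

Emit:
servo_tool([
  [0.6,-1,0,0,0,0,1],
  [0.6,-1,0,0,0,0,1],
  [0.6,-1,0,0,0,0,1],
  [0.6,-1,0,0,0,0,1],
  [0.6,-1,0,0,0,0,1],
])

```text
time: 4.15
tool_pos: [0.6184, 0.0513, 0.3504]
tcp_rot: [-0.137, -3.138, 0.001]
wrist_force: [-0.1, 0.1, -0.1]
width: -0.001
grip_force: 0.0
```

Run:
```python
from h import *
x,e=fit(["case"]+list(loc),("wrist","scene","side")); print(x.round(4))
for i in e: print(i)
for k in ["case"]+list(loc): print(k,pt(x,k).round(3))
p=bot.read_camera("wrist"); cv2.imwrite("pics/w1.png",p[...,::-1])
```

```text
[ 0.5361  0.0292 -0.0565  1.1442]
('case', 'wrist', [0.7, 1.7])
('tab_front_left_top', 'wrist', [0.0, -0.9])
('tab_front_right_top', 'wrist', [1.3, 2.3])
('tab_left_top', 'wrist', [-1.3, 0.0])
('tab_right_top', 'wrist', [-2.1, -0.4])
('lid_push', 'wrist', [-2.7, 1.1])
('lid_hinge', 'wrist', [-2.0, 1.0])
('case', 'scene', [0.7, 0.6])
('tab_front_left_top', 'scene', [0.4, -2.6])
('tab_front_right_top', 'scene', [1.8, 0.7])
('tab_left_top', 'scene', [0.6, 0.3])
('tab_right_top', 'scene', [-1.7, -0.6])
('lid_push', 'scene', [4.4, -0.8])
('lid_hinge', 'scene', [5.2, -0.4])
('case', 'side', [-3.9, 2.4])
('tab_front_left_top', 'side', [-2.3, -2.6])
('tab_left_top', 'side', [-1.0, 3.3])
('tab_right_top', 'side', [-1.2, -2.7])
('lid_push', 'side', [0.5, -0.6])
('lid_hinge', 'side', [-2.0, -0.3])
case [0.536 0.029 0.   ]
tab_front_left_top [0.569 0.082 0.217]
tab_front_right_top [ 0.563 -0.027  0.217]
tab_left_top [0.608 0.136 0.138]
tab_right_top [ 0.596 -0.085  0.138]
lid_push [0.578 0.027 0.166]
lid_hinge [0.611 0.025 0.06 ]
```

View pics/w1.png

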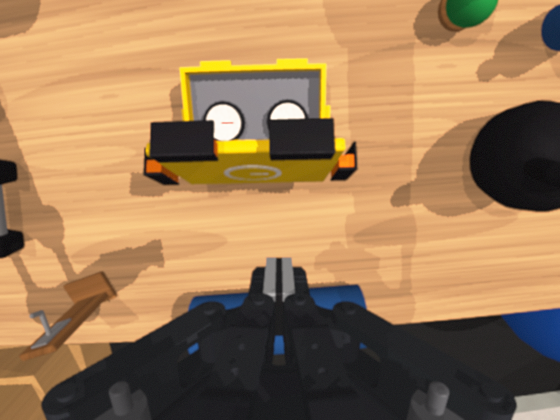

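The wrist view shows the lid from behind, with its ring mark at about (252,172) and the four tabs around it. The fit agrees to 2–3 px: lid at 1.14 rad, hinge at (0.611, 0.025). I'll go down behind the lid and sweep it shut along an arc.

Emit:
servo_tool([
  [0.06,-0.16,-0.5,0,0,0.012,1],
  [0.06,-0.16,-1,0,0,0.012,1],
  [0.06,-0.16,-1,0,0,0.012,1],
  [0.06,-0.16,-1,0,0,0.012,1],
  [0.06,-0.16,-1,0,0,0.012,1],
])

```text
time: 5.9
tool_pos: [0.625, 0.03, 0.2003]
tcp_rot: [-0.072, -3.137, 0.0]
wrist_force: [1.1, -0.3, 0.5]
width: -0.001
grip_force: 0.0
```

Emit:
servo_tool([
  [0,0,-0.26,0,0,0,1],
  [-0.1,0,-0.26,0,0,0,1],
  [-0.2,0,-0.26,0,0,0,1],
  [-0.26,0,-0.28,0,0,0,1],
  [-0.33,0,-0.3,0,0,0,1],
  [-0.39,0,-0.33,0,0,0,1],
  [-0.45,0,-0.38,0,0,0,1],
  [-0.5,0,-0.42,0,0,0,1],
  [-0.55,0,-0.47,0,0,0,1],
  [-0.6,0,-0.52,0,0,0,1],
  [-0.63,0,-0.58,0,0,0,1],
  [-0.67,0,-0.64,0,0,0,1],
  [-0.69,0,-0.69,0,0,0,1],
  [-0.71,0,-0.74,0,0,0,1],
  [-0.71,0,-0.77,0,0,0,1],
  [-0.72,0,-0.79,0,0,0,1],
])

```text
time: 7.5
tool_pos: [0.5176, 0.0299, 0.0821]
tcp_rot: [-0.072, -3.14, 0.0]
wrist_force: [1.4, -0.1, 1.0]
width: 0.0
grip_force: 0.6
```

Emit:
servo_tool([
  [0,0,-0.02,0,0,0,1],
  [0,0,-0.04,0,0,0,1],
  [0,0,-0.05,0,0,0,1],
  [0,0,-0.06,0,0,0,1],
  [0,0,-0.065,0,0,0,1],
  [0,0,-0.065,0,0,0,1],
])

```text
time: 8.1
tool_pos: [0.5178, 0.03, 0.0739]
tcp_rot: [-0.072, -3.14, 0.0]
wrist_force: [-4.4, 0.0, 7.4]
width: -0.0
grip_force: 3.9
```

Emit:
servo_tool([
  [0,0,-0.01,0,0,0,1],
  [0,0,-0.01,0,0,0,1],
  [0,0,-0.01,0,0,0,1],
])

```text
time: 8.4
tool_pos: [0.5179, 0.03, 0.0738]
tcp_rot: [-0.071, -3.14, 0.0]
wrist_force: [-7.4, 0.3, 17.2]
width: 0.0
grip_force: 8.4
```

Emit:
servo_tool([
  [0,0,0.5,0,0,0,1],
  [0,0,0.9,0,0,0,1],
  [0.2,0,0.9,0,0,0,1],
  [0.4,0,0.9,0,0,0,1],
  [0.4,0,0.9,0,0,0,1],
  [0.4,0,0.9,0,0,0,1],
])

```text
time: 9.0
tool_pos: [0.5777, 0.03, 0.2059]
tcp_rot: [-0.072, -3.14, 0.0]
wrist_force: [-0.2, 0.4, -0.0]
width: 0.002
grip_force: 0.0
```

Run:
```python
from h import *
x,e=fit(["case"]+list(loc),("wrist","scene","side"),th=0.05); print(x.round(4),bot.read_state()["tool_pos"])
for i in e: print(i)
for k in ["case"]+list(loc): print(k,pt(x,k).round(4))
p=bot.read_camera("wrist").copy()
for k in loc: cv2.circle(p,tuple(int(v) for v in proj("wrist",pt(x,k))[0]),3,(255,0,255),-1)
cv2.imwrite("pics/w2.png",p[...,::-1])
```

```text
[ 0.536   0.0268 -0.0615 -0.005 ] [0.577864   0.03005986 0.20651303]
('case', 'wrist', [1.7, -0.6])
('tab_front_left_top', 'wrist', [-0.0, 0.7])
('tab_front_right_top', 'wrist', [0.6, 0.1])
('tab_left_top', 'wrist', [0.4, -0.0])
('tab_right_top', 'wrist', [0.4, 1.5])
('lid_push', 'wrist', [-2.4, -1.2])
('lid_hinge', 'wrist', [-1.9, -0.9])
('case', 'scene', [-1.5, 0.7])
('tab_front_left_top', 'scene', [-0.9, 1.4])
('tab_right_top', 'scene', [0.9, 2.0])
('lid_push', 'scene', [1.9, -0.4])
('lid_hinge', 'scene', [-1.2, -2.5])
('case', 'side', [-1.0, 3.1])
('tab_front_left_top', 'side', [0.2, 0.2])
('tab_front_right_top', 'side', [-0.8, -2.6])
('tab_left_top', 'side', [-0.2, 1.8])
('tab_right_top', 'side', [1.3, 0.2])
('lid_push', 'side', [2.7, -0.7])
('lid_hinge', 'side', [-4.9, 0.6])
case [0.536  0.0268 0.    ]
tab_front_left_top [0.4534 0.087  0.0832]
tab_front_right_top [ 0.4466 -0.0228  0.0832]
tab_left_top [0.5427 0.1376 0.0836]
tab_right_top [ 0.529  -0.0839  0.0836]
lid_push [0.501  0.029  0.0734]
lid_hinge [0.6108 0.0222 0.06  ]
```

View pics/w2.png

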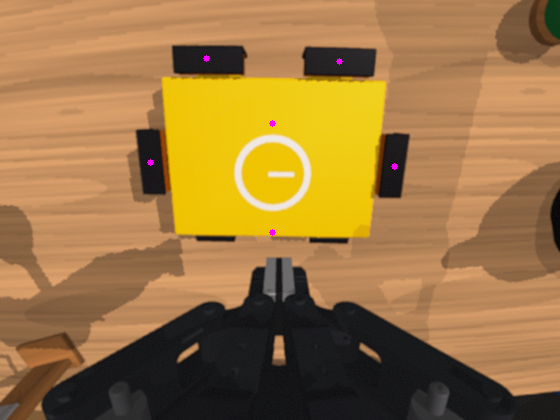

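The dots fall on the four tabs at (206,58), (339,61), (150,162) and (394,166). The lid is flat, and orange still shows on the tab flanks. I'll press the left tab first.

Emit:
servo_tool([
  [-0.23,0.72,-0.2,0,0,0,1],
  [-0.23,0.72,-0.3,0,0,0,1],
  [-0.23,0.72,-0.5,0,0,0,1],
  [-0.23,0.72,-0.72,0,0,0,1],
  [-0.23,0.72,-0.77,0,0,0,1],
  [-0.23,0.72,-0.8,0,0,0,1],
  [-0.23,0.72,-0.82,0,0,0,1],
  [-0.23,0.72,-0.84,0,0,0,1],
  [-0.23,0.72,-0.86,0,0,0,1],
  [-0.23,0.72,-0.88,0,0,0,1],
  [-0.23,0.72,-0.89,0,0,0,1],
  [-0.23,0.72,-0.9,0,0,0,1],
  [-0.23,0.72,-0.9,0,0,0,1],
])

```text
time: 11.55
tool_pos: [0.5454, 0.1379, 0.074]
tcp_rot: [0.073, 3.137, 0.001]
wrist_force: [-0.6, 0.2, 5.3]
width: -0.005
grip_force: 2.4
```

Emit:
servo_tool([
  [0,0,-0.01,0,0,0,1],
  [0,0,-0.015,0,0,0,1],
  [0,0,-0.015,0,0,0,1],
  [0,0,-0.015,0,0,0,1],
])

```text
time: 11.95
tool_pos: [0.5455, 0.138, 0.0737]
tcp_rot: [0.072, 3.137, 0.001]
wrist_force: [-5.9, -2.1, 16.3]
width: 0.0
grip_force: 8.2
```

Emit:
servo_tool([
  [0,0,0.27,0,0,0,1],
  [-0.3,-0.17,0.27,0,0,0,1],
  [-0.6,-0.34,0.27,0,0,0,1],
  [-0.6,-0.34,0.27,0,0,0,1],
  [-0.6,-0.34,0.18,0,0,0,1],
  [-0.6,-0.34,0.13,0,0,0,1],
  [-0.6,-0.34,0.1,0,0,0,1],
  [-0.6,-0.34,0.08,0,0,0,1],
  [-0.6,-0.34,0.06,0,0,0,1],
  [-0.6,-0.34,0.04,0,0,0,1],
  [-0.6,-0.34,0.02,0,0,0,1],
  [-0.6,-0.34,0.01,0,0,0,1],
  [-0.6,-0.34,0,0,0,0,1],
  [-0.6,-0.34,0,0,0,0,1],
  [-0.6,-0.34,0,0,0,0,1],
])

```text
time: 13.45
tool_pos: [0.4545, 0.0875, 0.0731]
tcp_rot: [-0.07, -3.14, 0.001]
wrist_force: [-13.1, -1.9, 32.7]
width: -0.001
grip_force: 16.2
```

Emit:
servo_tool([
  [0,0,0.27,0,0,0,1],
  [-0.04,-0.3,0.27,0,0,0,1],
  [-0.04,-0.6,0.27,0,0,0,1],
  [-0.04,-0.73,0.27,0,0,0,1],
  [-0.04,-0.73,0.18,0,0,0,1],
  [-0.04,-0.73,0.13,0,0,0,1],
  [-0.04,-0.73,0.1,0,0,0,1],
  [-0.04,-0.73,0.08,0,0,0,1],
  [-0.04,-0.73,0.06,0,0,0,1],
  [-0.04,-0.73,0.04,0,0,0,1],
  [-0.04,-0.73,0.02,0,0,0,1],
  [-0.04,-0.73,0.015,0,0,0,1],
  [-0.04,-0.73,0.01,0,0,0,1],
  [-0.04,-0.73,0.01,0,0,0,1],
  [-0.04,-0.73,0.01,0,0,0,1],
])

```text
time: 14.95
tool_pos: [0.4466, -0.0216, 0.0733]
tcp_rot: [-0.068, -3.137, 0.0]
wrist_force: [-12.7, -0.0, 26.9]
width: -0.004
grip_force: 13.4
```

Emit:
servo_tool([
  [0,0,0.27,0,0,0,1],
  [0.2,-0.2,0.27,0,0,0,1],
  [0.4,-0.41,0.27,0,0,0,1],
  [0.55,-0.41,0.27,0,0,0,1],
  [0.55,-0.41,0.18,0,0,0,1],
  [0.55,-0.41,0.13,0,0,0,1],
  [0.55,-0.41,0.1,0,0,0,1],
  [0.55,-0.41,0.08,0,0,0,1],
  [0.55,-0.41,0.06,0,0,0,1],
  [0.55,-0.41,0.04,0,0,0,1],
  [0.55,-0.41,0.02,0,0,0,1],
  [0.55,-0.41,0.01,0,0,0,1],
  [0.55,-0.41,0,0,0,0,1],
  [0.55,-0.41,0,0,0,0,1],
  [0.55,-0.41,0,0,0,0,1],
])

```text
time: 16.45
tool_pos: [0.5277, -0.0828, 0.0735]
tcp_rot: [-0.07, -3.137, -0.002]
wrist_force: [-12.0, 3.5, 24.2]
width: -0.003
grip_force: 11.8
```

Emit:
servo_tool([
  [0,0,0.4,0,0,0,1],
  [0,0,0.9,0,0,0,1],
  [0.3,0.6,0.95,0,0,0,1],
  [0.4,0.8,0.95,0,0,0,1],
  [0.4,0.8,0.95,0,0,0,1],
  [0.4,0.8,0.95,0,0,0,1],
  [0.4,0.8,0.95,0,0,0,1],
])

```text
time: 17.15
tool_pos: [0.5891, 0.037, 0.2129]
tcp_rot: [-0.067, -3.14, 0.001]
wrist_force: [-1.1, 0.3, -0.5]
width: -0.001
grip_force: 0.0
```

Run:
```python
from h import *
p=bot.read_camera("wrist"); cv2.imwrite("pics/w3.png",p[...,::-1])
obs=[]
for k in list(loc):
    r=bot.mark_of(k,"wrist")
    if r:
        uv=np.array([r[0]["at"][1]*560,r[0]["at"][0]*420]); P=np.array([.536,.0268,-.0615,0])
        a=pt(P,k); print(k,uv.round(1),"up",proj("wrist",a)[0].round(1),"down",proj("wrist",a-[0,0,.01])[0].round(1))
print(bot.read_state()["wrist_force"])
```

```text
tab_front_left_top [328.9  49.8] up [332.3  49.7] down [330.3  52.4]
tab_front_right_top [197.6  48.4] up [200.9  47.6] down [203.9  50.4]
tab_left_top [380.7 151.5] up [387.3 154.4] down [383.5 153.2]
tab_right_top [381.8 154.6] up [145.8 150.5] down [150.4 149.5]
lid_push [270.1 111. ] up [266.9 111.4] down [267.3 111.7]
lid_hinge [265.1 222.7] up [267.  220.3] down [267.3 217.3]
[-0.03168204  0.32479675  0.1228072 ]
```

View pics/w3.png

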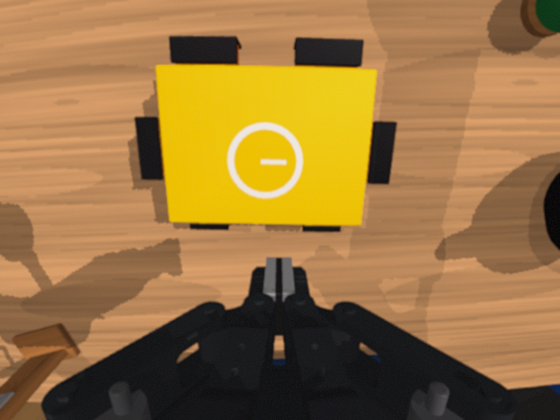

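The wrist view shows no orange on any of the four tabs, at (205,50), (328,52), (149,148) and (383,152). Each one stopped hard at z of about 0.0735 under 16–33 N. The lid is flat and the arm is clear, so I'm handing in.

```bash
python3 -c "
from workcell import bot
print(bot.finish_job())"
```

```text
the job is handed in; nothing more can be done
None
```

I shut the lid first, then pressed all four tabs down to their hard stops (16–33 N on each). The arm ended clear of the case and touched no bystander, and the job is handed in, with no verdict returned.

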